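Tip the measuring module onto its feet and switch it on

ROBOT

A 6-joint arm with a two-finger parallel gripper is mounted at the origin on the work surface. World frame = base frame: x ahead of the robot, y to its left, z up, the work surface at z = 0. Lengths are in m, angles in rad, forces in N, time in s.
With the tool pointing down it reaches from about 0.35 to 0.775 m from the base axis. Payload 7.3 kg.
Tool frame: the origin (TCP) lies at the very end of the fingers, on their centre line; the grasp point (between the pads) lies 19 mm behind it (robot.pinch_z is the distance from the TCP to the grasp point, in m); z points along the fingers, y is the line along which they close (so a half turn about z gives the same grasp; the last joint's range is limited). The gripper opens to 92 mm and grips with 3 to 60 N. Pads are 19 mm wide; open, the fingers measure 130 mm over their backs; the gripper's body (75 mm by 190 mm) begins 47 mm behind the grasp point.
Start: joints at [1.099, 0.342, 1.524, -0, 1.275, -0.146], TCP at [0.168, 0.497, 0.227] pointing down, gripper open.
Joint ranges: [-2.53, 2.53], [-0.77, 2.02], [0.04, 2.7], [-1, 4.14], [0.28, 2.66], [-3.11, 3.11]. Speed limits (rad/s): [2.57, 2.57, 3.14, 3.14, 3.14, 3.14].

INTERFACE

Orientations are given as [roll, pitch, yaw] about the fixed x, y, z axes, in that order (R = Rz(yaw) Ry(pitch) Rx(roll)).
In Python, from cell import robot gives the robot as it stands.
- The arm moves only by the tool move_arm, never from a script. Its argument "motion" is a list of rows, each a list of 6 numbers: the shift along the tool's x, y, z in units of 0.1 m (1.0 is 0.1 m), then the turn, a rotation vector about the tool's x, y, z in units of pi rad (1.0 is pi rad). In form: [[dx, dy, dz, rx, ry, rz], ...]. A call has 1 to 12 rows; each row is the pose to reach, as a shift and turn from the pose commanded when the call began, along the tool's axes at that moment, turning the shorter way round; what a row does not reach only later rows make up. A row lasts 1/8 s, in which the tool goes at most 62.5 mm and 10.7 degrees, less where a joint would pass 70% of its speed; a pose out of reach is approached as far as the arm can. A call with a number of a shift or a turn outside -1 to 1 is refused whole. A call with a gripper value outside its range is refused whole. "fingers" is the opening, from -1 (shut) to 1 (fully open), set as the call begins (left out, the last holds). The fingers move at their own pace and stop on an object; "newtons" is the grip in N (left out, the last holds). Time passes only in rows, so rows that repeat a pose let the fingers close. It gives the time, the measured TCP pose, the force, the opening and the grip force at its end, in the units of the state.
- robot.observe(): the state, without advancing time (a new reading comes with each control period).
- robot.read_camera(name): name is "side" or "top"; returns a dict with "image" (420x560x3 uint8, red, green, blue), "range_z" (420x560 float32, m along the optical axis (not along the pixel's ray), 0 where there is no reading), "vfov" (degrees; the focal length in pixels is half the picture's height over the tangent of half this angle, whatever the lens; pixels are square), "cx", "cy" (the principal point, pixels), "extrinsics" (4x4, takes a point from camera to world coordinates). Camera axes: x right, y up, looking along -z (the intrinsics and any distortion apply to the point x, -y, -z); pixel columns grow to the right and rows downward; lengths in m; the calibration is good to about 2 mm. A picture is of the moment at which its call begins.
- robot.hand_in(): hands the job in; it is judged then, once.
The state is a dict: "time": time; "qpos": joint angles; "qvel": joint speeds; "joint_efforts": joint torques, N m; "tool_pos": TCP position; "tool_rot": TCP orientation; "contact_force": force on the tool from outside, world axes, zero at the start; "torque": the same for the moment, N m; "opening": finger opening in m; "grip_force": force on a finger pad.
Only numpy, scipy, OpenCV 4.12 (cv2) and the standard library are available. Lean on these libraries where they do the work, as an engineer would, in place of code of your own. Each camera call takes 0.05 s, during which the arm holds its last target. There are 200 camera calls.

TASK

The dark measuring module has been left standing on its rear panel, sockets up. Push it over from its lid side so that it comes down flat on its four rubber feet, on the spot where it stands, and only then press the round power button on its lid fully in and let it spring back. Only touch and push: do not pick the module up, do not push it about the table, and leave the jar, the screwdriver and the mug where they are.

Things in the scene. Friction and masses are not known exactly. Their poses are not given: they have to be found in the camera images.
- module: Loose dark box, 0.4-0.8 kg, 160 x 110 x 42 mm, standing at the start on its 160 x 42 mm rear panel, any yaw. Origin: middle of that panel, on the table at the start. z: up as it stands, to the panel with four metal sockets (z 110 mm, sockets reach 126 mm); y: along the 160 mm; x: across the 42 mm, lid at x = -21 mm looking to -x, underside with the feet at x = +21 mm. Lying on its feet, x points down.
- module_lid (a point): Point on the lid, mid-length, 90 mm above the origin: upper part of the lid, where to push towards the module's +x. Under 3 N tips it there without sliding; leaned about 25 degrees it topples and falls the rest by itself, the sockets ending up level, pointing the way it was pushed.
- module_underside (a point): Middle of the underside, a bare metal base plate (55 mm above the origin as it stands). Four rubber feet stand out from this face, 5 mm high, 16 mm across, at y = -62 and 62, z = 18 and 92 mm of the module's frame. Lying on them, the module's lid is 47 mm over the table and it reaches 126 mm with the sockets along its own z.
- module_centre (a point): Centre of the module's box, 55 mm above its origin along z; 55 mm over the table when standing, 26 mm when lying on the feet, about 59 mm at most while tipping.
- button_top (a point): Centre of the top of the round steel power button on the lid, 24 mm across, 8 mm proud of the lid; at x = -29, y = -48, z = 32 mm of the module's frame (low and to one side while it stands). With the module on its feet it is about 55 mm over the table and is pressed straight down. The point moves with the button.
- power_button (a joint): Travel of the power button into the lid, in m: 0 out, 0.005 fully in. Springs back by itself; starts to move at about 1.5 N, fully in at about 4 N.
- jar: Bystander: closed jar, 48 mm across, 65 mm tall, standing beyond one end of the module. Origin: centre of its underside.
- screwdriver: Bystander: screwdriver 170 mm long, lying on the table beyond the other end of the module. Its x axis runs along it, handle to -x.
- mug: Bystander: white mug, 80 mm across, 90 mm tall, standing to the side. Origin: centre of its underside.
Things that resemble listed ones, but are neither listed nor needed, are in the scene too. What is shaped like the module but orange is not meant.

How it is judged:
By the outcome, as a careful person would: the job done as asked, in the order asked, and still so for the second after the job is handed in, with the robot touching nothing.
It also fails if it takes over 46 s, if anything falls off the work surface, if the arm or the gripper's body presses on something with over 40 N, if the wrist force passes 120 N, or if a joint passes its speed limit or range.

## Working session

There is one attempt and no reset: what is moved stays moved. The work goes in short steps, Python scripts to look and compute and a tool call to move; the robot and the scene stay as the last step left them, time stands still between calls to the robot, and variables do not carry over. Pictures are saved under pics/ and viewed, at most 10 in all, crops included, and the job is handed in when it is done.

Besides the shell and the picture viewer there is one more tool, called as name(argument=value, ...), one argument or row to a line, values as JSON. move_arm: Moves the arm, as the interface text tells. Shifts and turns lie within -1 to 1; 1 stands for 0.1 m of shift or pi rad of turn. Its arguments: {"type":"object","properties":{"motion":{"type":"array"},"fingers":{"type":"number"},"newtons":{"type":"number"}},"required":["motion"]}

```bash
mkdir -p pics; ls; cat > h.py <<'E'
import numpy as np, cv2
from cell import robot
def cam(n):
    c=robot.read_camera(n); c['f']=210/np.tan(np.radians(c['vfov'])/2); return c
def pts(c):
    v,u=np.mgrid[:420,:560]; z=c['range_z']
    P=np.stack([(u-c['cx'])/c['f']*z,-(v-c['cy'])/c['f']*z,-z],-1)
    E=np.array(c['extrinsics']); return P@E[:3,:3].T+E[:3,3]
def save(c,n): cv2.imwrite('pics/'+n+'.png',cv2.cvtColor(c['image'],cv2.COLOR_RGB2BGR))
E
python3 - <<'E'
from h import *
for n in('side','top'):
    c=cam(n); save(c,n+'0'); np.savez(n+'0.npz',P=pts(c),I=c['image'])
    print({k:c[k] for k in c if k not in('image','range_z')})
print(robot.observe())
E
```

```text
pics
{'vfov': 46.55698711893119, 'cx': 282.90326483561336, 'cy': 205.44350444391134, 'extrinsics': array([[-0.98440608,  0.12030942, -0.12833669,  0.43721748],
       [-0.17584932, -0.65371162,  0.73602862,  1.03297442],
       [ 0.00465599,  0.74711898,  0.66467402,  0.89878019],
       [ 0.        ,  0.        ,  0.        ,  1.        ]]), 'f': np.float64(488.1188004690545)}
{'vfov': 53.816581785154746, 'cx': 276.7611449677281, 'cy': 213.87925780221872, 'extrinsics': array([[-0.05980054,  0.97690313, -0.20514428,  0.3885552 ],
       [-0.99820306, -0.05930871,  0.00855114,  0.14634962],
       [-0.0038132 ,  0.20528701,  0.97869439,  1.04638248],
       [ 0.        ,  0.        ,  0.        ,  1.        ]]), 'f': np.float64(413.78420281953896)}
{'time': 0.1, 'qpos': array([ 1.09900635e+00,  3.42647833e-01,  1.52489489e+00, -3.42622939e-05,
        1.27542650e+00, -1.46001753e-01]), 'qvel': array([ 0.00112198, -0.00173523, -0.0017043 ,  0.00199312,  0.00061973,
        0.000313  ]), 'joint_efforts': array([ 2.34999818e-03, -4.32007349e+01, -2.44693458e+01,  7.21004116e-02,
        5.25158504e-02, -7.90474382e-05]), 'tool_pos': array([0.16785321, 0.4970629 , 0.22612646]), 'tool_rot': array([-3.14022597e+00, -1.67851663e-04,  2.81581431e+00]), 'contact_force': array([ 0.01896732, -0.76820743, -0.43916397]), 'torque': array([-0.05163768, -0.0251843 ,  0.03373502]), 'grip_force': 0.0, 'opening': 0.09163897103060219}
```

View pics/side0.png

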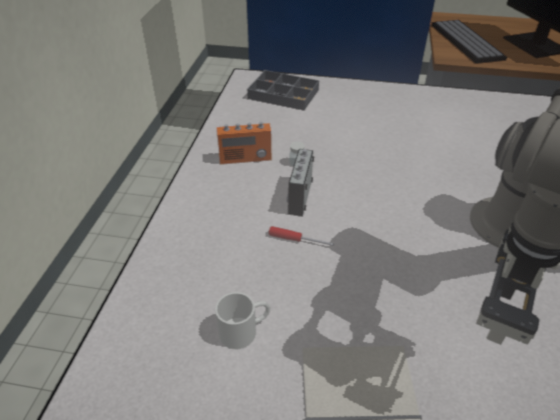

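View pics/top0.png

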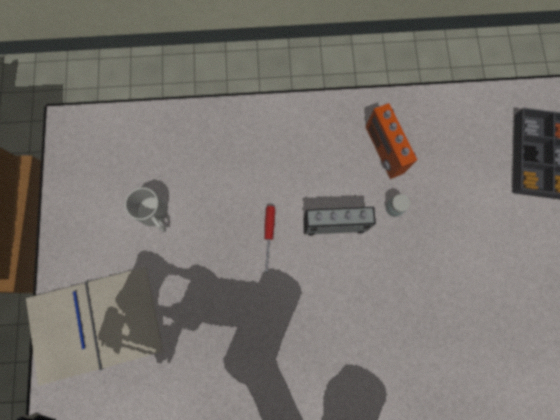

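The side view shows the dark module at (301,182) and the top view shows it at (340,218). These could be mistaken for it: the orange twin at side (245,143) / top (392,140), and the compartment tray at side (284,88) / top (537,155). I choose the dark one with sockets, and I'll check it in a crop while measuring its pose.

```bash
python3 - <<'E'
from h import *
a=np.load('top0.npz');b=np.load('side0.npz')
A=cv2.resize(a['I'][180:255,290:420],None,fx=4,fy=4,interpolation=2)
B=cv2.resize(b['I'][135:225,260:340],None,fx=3.33,fy=3.33,interpolation=2)
o=np.zeros((300,A.shape[1]+B.shape[1],3),np.uint8);o[:A.shape[0],:A.shape[1]]=A;o[:min(300,B.shape[0]),A.shape[1]:]=B[:300]
cv2.imwrite('pics/crop.png',o[...,::-1])
P=a['P']
def reg(P,u0,u1,v0,v1,lo,hi):
    Q=P[v0:v1,u0:u1].reshape(-1,3); return Q[(Q[:,2]>lo)&(Q[:,2]<hi)]
for nm,Q in (('top',reg(P,295,382,195,245,.1,.116)),('sock',reg(P,295,382,195,245,.118,.135)),('jar',reg(P,384,415,185,220,.055,.08)),
  ('mug',reg(P,110,175,180,235,.08,.1)),('sideTop',reg(b['P'],280,320,140,220,.1,.116))):
    r=cv2.minAreaRect((Q[:,:2]*1000).astype(np.float32)); print(nm,len(Q),r,Q.mean(0),cv2.boxPoints(r).round().tolist())
print(b['P'][235,285],b['P'][244,328],P[225,269])
# side faces below the top: foot side
Q=reg(b['P'],280,320,140,220,.005,.1);print(len(Q),Q.min(0),Q.max(0))
E
```

```text
top 1182 ((569.5111083984375, -7.2225494384765625), (160.27044677734375, 45.75051498413086), 88.77474975585938) [ 0.56899924 -0.00643129  0.11064497] [[545.0, -87.0], [591.0, -88.0], [594.0, 72.0], [548.0, 73.0]]
sock 105 ((570.375732421875, -7.118099212646484), (113.66685485839844, 12.159279823303223), 88.60176086425781) [ 0.57031656 -0.00603645  0.12585439] [[563.0, -64.0], [575.0, -64.0], [578.0, 50.0], [566.0, 50.0]]
jar 261 ((604.9176025390625, -164.98748779296875), (41.876338958740234, 42.03675842285156), 11.667919158935547) [ 0.6045204  -0.1636176   0.06475751] [[580.0, -149.0], [589.0, -190.0], [630.0, -181.0], [621.0, -140.0]]
mug 260 ((635.4840087890625, 459.4417419433594), (79.3536376953125, 78.9632568359375), 84.44515228271484) [0.63582717 0.45961123 0.08824533] [[592.0, 424.0], [671.0, 416.0], [679.0, 495.0], [600.0, 503.0]]
sideTop 556 ((569.5880126953125, -7.2470855712890625), (164.76046752929688, 47.175453186035156), 89.40914916992188) [0.56927335 0.00665073 0.10942814] [[545.0, -89.0], [592.0, -90.0], [594.0, 75.0], [547.0, 75.0]]
[0.58227394 0.16727767 0.01732296] [0.47145844 0.17264555 0.01067537] [0.57501513 0.15853675 0.02698519]
846 [ 0.52712866 -0.1882118   0.00500434] [0.62876059 0.08803702 0.09982884]
```

View pics/crop.png

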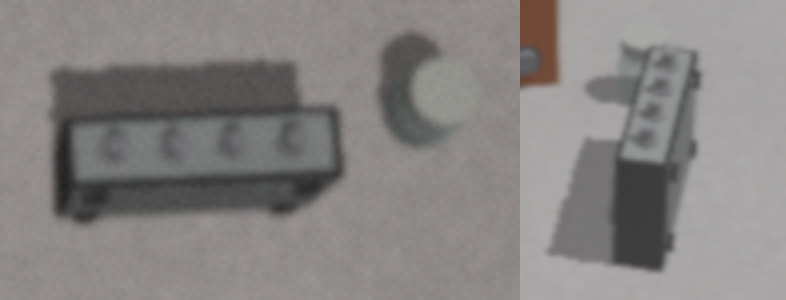

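The crop confirms it: four sockets on top, and the bare base plate with feet on the robot-facing side. In the top view the feet show at about (311,231) and (367,231). So the lid faces world +x, and the push goes toward −x. The jar is near (0.605, −0.165), and everything else is well clear.

move_arm(
  motion=[
    [-0.5,-0.25,0,0,0,-0.05],
    [-0.95,-0.5,0,0,0,-0.097],
    [-0.95,-0.5,0,0,0,-0.097],
  ],
  fingers=-1,
)

```text
time: 0.48
tool_pos: [0.2437, 0.4176, 0.2265]
tool_rot: [-3.14, -0.0, 3.118]
contact_force: [-0.1, 0.0, 0.3]
opening: 0.0662
grip_force: 0.0
```

move_arm(
  motion=[
    [-0.4,-0.4,0,0,0,0],
    [-0.82,-0.85,0,0,0,0],
  ],
)

```text
time: 0.72
tool_pos: [0.3223, 0.333, 0.2266]
tool_rot: [3.141, -0.0, 3.122]
contact_force: [0.7, 0.0, -0.0]
opening: 0.0463
grip_force: 0.0
```

move_arm(
  motion=[
    [-0.4,-0.4,0,0,0,0],
    [-0.82,-0.85,0,0,0,0],
  ],
)

```text
time: 0.98
tool_pos: [0.4031, 0.2458, 0.2267]
tool_rot: [3.141, 0.0, 3.12]
contact_force: [0.9, 1.3, -0.5]
opening: 0.0266
grip_force: 0.0
```

move_arm(
  motion=[
    [-0.4,-0.4,0,0,0,0],
    [-0.82,-0.85,0,0,0,0],
    [-0.82,-0.85,0,0,0,0],
  ],
)

```text
time: 1.35
tool_pos: [0.4847, 0.1573, 0.2261]
tool_rot: [-3.141, -0.0, 3.114]
contact_force: [0.1, 1.1, 0.3]
opening: 0.0011
grip_force: 0.0
```

move_arm(
  motion=[
    [-0.4,-0.4,0,0,0,0],
    [-0.82,-0.82,0,0,0,0],
    [-0.82,-0.82,0,0,0,0],
  ],
)

```text
time: 1.72
tool_pos: [0.5643, 0.0746, 0.2257]
tool_rot: [-3.142, -0.0, 3.117]
contact_force: [-0.6, 1.3, -0.5]
opening: 0.0008
grip_force: 0.0
```

move_arm(
  motion=[
    [-0.4,-0.4,0,0,0,0],
    [-0.83,-0.82,0,0,0,0],
    [-0.83,-0.82,0,0,0,0],
  ],
)

```text
time: 2.1
tool_pos: [0.6452, -0.0087, 0.2251]
tool_rot: [3.141, -0.001, 3.118]
contact_force: [-0.7, 0.2, -0.1]
opening: 0.0005
grip_force: 0.0
```

move_arm(
  motion=[
    [0,0,0.5,0,0,0],
    [0,0,1,0,0,0],
    [0,0,1,0,0,0],
    [0,0,1,0,0,0],
  ],
)

```text
time: 2.6
tool_pos: [0.6448, -0.0065, 0.1289]
tool_rot: [3.141, 0.003, 3.122]
contact_force: [0.2, -0.3, 1.3]
opening: 0.0003
grip_force: 0.0
```

move_arm(
  motion=[
    [0,0,0.2,0,0,0],
    [0,0,0.4,0,0,0],
    [0,0,0.4,0,0,0],
  ],
)

```text
time: 2.98
tool_pos: [0.6444, -0.0074, 0.0881]
tool_rot: [3.141, 0.001, 3.121]
contact_force: [-0.6, -0.4, 0.2]
opening: 0.0001
grip_force: 0.0
```

move_arm(
  motion=[
    [0.15,0,0,0,0,0],
    [0.3,0,0,0,0,0],
    [0.36,0,0,0,0,0],
    [0.4,0,0,0,0,0],
    [0.44,0,0,0,0,0],
    [0.48,0,0,0,0,0],
    [0.52,0,0,0,0,0],
    [0.55,0,0,0,0,0],
  ],
)

```text
time: 3.98
tool_pos: [0.5889, -0.0068, 0.0867]
tool_rot: [3.141, -0.0, 3.12]
contact_force: [1.7, -0.4, 1.1]
opening: 0.0002
grip_force: 0.6
```

```bash
python3 - <<'E'
from h import *
c=cam('top'); P=pts(c)
Q=P[180:260,290:382].reshape(-1,3);Q=Q[(Q[:,2]>.117)&(Q[:,2]<.14)]
print(len(Q),Q.mean(0),robot.observe()['contact_force'])
E
```

```text
37 [0.55489863 0.04465825 0.12427182] [1.89999823 0.2029575  0.78604111]
```

move_arm(
  motion=[
    [0.04,0,0,0,0,0],
    [0.08,0,0,0,0,0],
    [0.12,0,0,0,0,0],
    [0.16,0,0,0,0,0],
    [0.2,0,0,0,0,0],
    [0.23,0,0,0,0,0],
    [0.26,0,0,0,0,0],
  ],
)

```text
time: 4.9
tool_pos: [0.5629, -0.0062, 0.0867]
tool_rot: [3.142, -0.0, 3.121]
contact_force: [0.6, 0.1, 0.4]
opening: 0.0002
grip_force: 0.0
```

move_arm(
  motion=[
    [0.03,0,0,0,0,0],
    [0.06,0,0,0,0,0],
    [0.09,0,0,0,0,0],
    [0.12,0,0,0,0,0],
    [0.12,0,0,0,0,0],
    [0.12,0,0,0,0,0],
  ],
)

```text
time: 5.65
tool_pos: [0.5512, -0.006, 0.0868]
tool_rot: [3.142, 0.0, 3.12]
contact_force: [-0.0, -1.0, 0.2]
opening: 0.0006
grip_force: 0.0
```

```bash
python3 - <<'E'
from h import *
c=cam('side'); save(c,'s1'); print(robot.observe()['contact_force'])
E
```

```text
[ 0.20006623 -0.45590128  0.0578561 ]
```

View pics/s1.png

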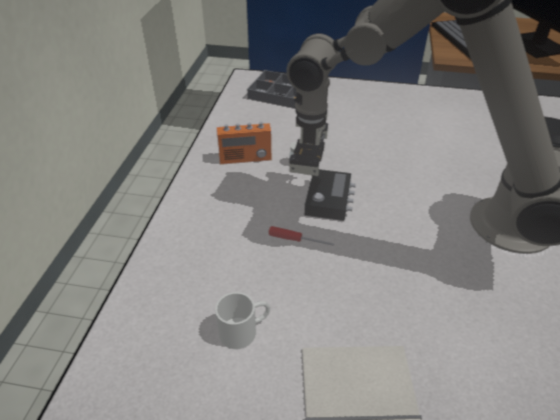

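The module now lies flat with its sockets toward the robot, and the steel button shows at about (319,198). Next I'll measure the lid and button.

```bash
python3 - <<'E'
from h import *
c=cam('side'); P=pts(c)
W=np.zeros((420,560),bool);W[165:220,300:355]=1
lid=W&(P[...,2]>.040)&(P[...,2]<.0505)&(P[...,1]<.09)
bt=W&(P[...,2]>.0515)&(P[...,2]<.062)
r=cv2.minAreaRect((P[lid][:,:2]*1000).astype(np.float32));print(lid.sum(),np.median(P[lid],0),r,cv2.boxPoints(r).round().tolist())
Q=P[bt];print(bt.sum(),np.median(Q,0),Q.mean(0),Q.min(0),Q.max(0))
b=(W&(c['image'].min(-1)>120))[190:207,311:327]
M=cv2.inRange(c['image'][188:208,309:329].min(-1),95,255); 
n,l,s,ce=cv2.connectedComponentsWithStats(M);print(s,ce+[309,188])
# ray of button centre onto z=.055
E=np.array(c['extrinsics'])
for i in range(1,n):
    u,v=ce[i]+[309,188]; d=E[:3,:3]@[(u-c['cx'])/c['f'],-(v-c['cy'])/c['f'],-1]; print(E[:3,3]+d*(.055-E[2,3])/d[2])
c=cam('top');save(c,'t1');P=pts(c)
W=np.zeros((420,560),bool);W[190:300,280:400]=1
for lo,hi in((.042,.0505),(.0515,.06)):
    m=W&(P[...,2]>lo)&(P[...,2]<hi);print('top',m.sum(),np.median(P[m],0),P[m].min(0),P[m].max(0))
E
```

```text
1452 [0.48877012 0.00392106 0.04646117] ((492.3151550292969, -5.838897705078125), (165.57803344726562, 110.61475372314453), 89.12515258789062) [[436.0, -88.0], [546.0, -89.0], [549.0, 76.0], [438.0, 78.0]]
46 [0.5156344  0.04288058 0.05404977] [0.51289107 0.04028617 0.0543151 ] [ 0.43793643 -0.06605827  0.05152388] [0.52658305 0.0543585  0.0582747 ]
[[  0   0  20  20 345]
 [  5   5  10   7  55]] [[318.51304348 197.72173913]
 [318.41818182 196.10909091]]
[0.51381829 0.04475443 0.055     ]
top 821 [0.48562826 0.04719136 0.04716669] [ 0.43739862 -0.08587823  0.04209106] [0.54001063 0.07459965 0.05047874]
top 94 [0.51408766 0.04273163 0.05472081] [0.44618936 0.0157916  0.0515319 ] [0.52756126 0.07191405 0.0598409 ]
```

View pics/t1.png

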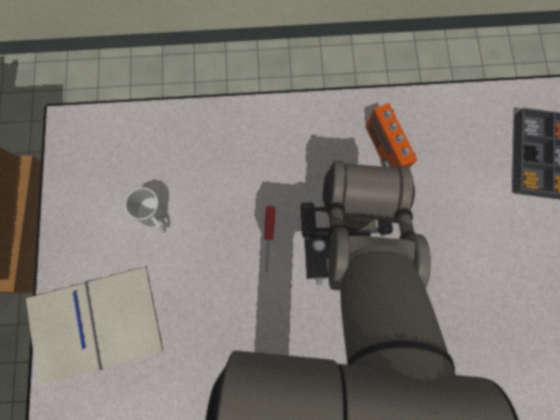

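The top view shows the button at about (319,245), partly beside the wrist. Both cameras put it at about (0.514, 0.043, 0.055). I'll move over it and then press down in small steps.

move_arm(
  motion=[
    [0.2,0.25,0,0,0,0],
    [0.36,0.49,0,0,0,0],
    [0.36,0.49,0,0,0,0],
    [0.36,0.49,0.15,0,0,0],
    [0.36,0.49,0.27,0,0,0],
    [0.36,0.49,0.27,0,0,0],
  ],
)

```text
time: 6.55
tool_pos: [0.5155, 0.0433, 0.058]
tool_rot: [3.141, -0.003, 3.12]
contact_force: [-0.0, -0.5, -0.3]
opening: 0.0
grip_force: 0.0
```

move_arm(
  motion=[
    [0,0,0.02,0,0,0],
    [0,0,0.04,0,0,0],
    [0,0,0.06,0,0,0],
    [0,0,0.06,0,0,0],
  ],
)

```text
time: 7.05
tool_pos: [0.5165, 0.0437, 0.054]
tool_rot: [-3.141, 0.001, 3.121]
contact_force: [-0.5, -1.7, 1.1]
opening: 0.0003
grip_force: 1.0
```

move_arm(
  motion=[
    [0,0,0.015,0,0,0],
    [0,0,0.03,0,0,0],
    [0,0,0.03,0,0,0],
  ],
)

```text
time: 7.42
tool_pos: [0.5164, 0.0437, 0.0508]
tool_rot: [-3.142, 0.001, 3.121]
contact_force: [-0.5, -1.4, 3.6]
opening: 0.0004
grip_force: 1.8
```

move_arm(
  motion=[
    [0,0,0.01,0,0,0],
    [0,0,0.02,0,0,0],
    [0,0,0.02,0,0,0],
  ],
)

```text
time: 7.8
tool_pos: [0.5165, 0.0437, 0.05]
tool_rot: [-3.141, 0.001, 3.121]
contact_force: [-3.2, -1.1, 14.4]
opening: 0.0005
grip_force: 7.4
```

The force jumped from 3.6 N to 14.4 N while the tool sank less than 1 mm, so the button is against its stop. I'll retract.

move_arm(
  motion=[
    [0,0,-0.05,0,0,0],
    [0,0,-0.12,0,0,0],
    [0,0,-0.4,0,0,0],
    [0,0,-0.8,0,0,0],
    [0,0,-1,0,0,0],
    [0,0,-1,0,0,0],
  ],
)

```text
time: 8.55
tool_pos: [0.5167, 0.044, 0.1498]
tool_rot: [3.141, 0.002, 3.121]
contact_force: [-0.0, 0.2, 0.6]
opening: 0.0005
grip_force: 0.0
```

move_arm(
  motion=[
    [0,0.4,-0.4,0,0,0],
    [0,0.9,-0.8,0,0,0],
    [0,0.9,-0.8,0,0,0],
    [0,0.9,-0.8,0,0,0],
  ],
)

```text
time: 9.05
tool_pos: [0.5171, 0.1335, 0.2269]
tool_rot: [-3.141, -0.003, 3.121]
contact_force: [-0.4, -0.5, -0.0]
opening: 0.0007
grip_force: 0.0
```

```bash
python3 - <<'E'
from h import *
c=cam('side'); save(c,'s2'); P=pts(c)
W=np.zeros((420,560),bool);W[165:220,300:355]=1
for lo,hi in((.040,.0505),(.0515,.062)):
    m=W&(P[...,2]>lo)&(P[...,2]<hi);print(m.sum(),np.median(P[m],0),cv2.minAreaRect((P[m][:,:2]*1000).astype(np.float32)))
c=cam('top');P=pts(c);save(c,'t2')
Q=P[185:220,384:415].reshape(-1,3);Q=Q[(Q[:,2]>.055)&(Q[:,2]<.08)];print('jar',len(Q),Q.mean(0) if len(Q) else 0)
print(robot.observe()['contact_force'])
E
```

```text
1498 [0.49052517 0.00105691 0.04646085] ((492.385498046875, -4.350067138671875), (165.11463928222656, 110.98649597167969), 88.92835235595703)
45 [0.5159645  0.04374104 0.05478298] ((517.4746704101562, 3.1104660034179688), (41.28764343261719, 128.96005249023438), 17.292930603027344)
jar 256 [ 0.60487921 -0.16379544  0.06484355]
[-0.32423698 -0.18879869  0.00789792]
```

View pics/s2.png

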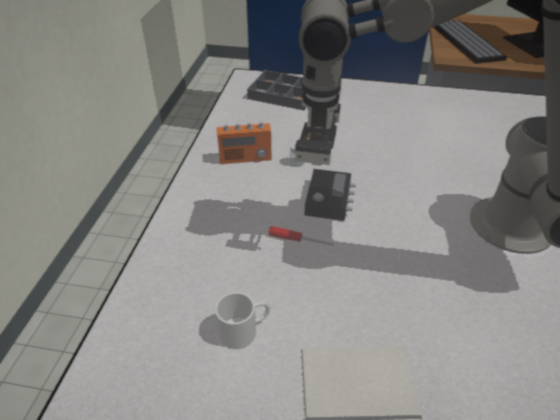

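The module lies flat around (330,194), and the button at (319,197) is back out at about 55 mm. The jar, screwdriver and mug haven't moved, and the arm is clear.

```bash
python3 -c "
from cell import robot
print(robot.hand_in())"
```

```text
the job is handed in; nothing more can be done
None
```

I tipped the module onto its feet where it stood, then pressed its power button fully in and let it spring back; the jar, screwdriver and mug weren't touched, and I handed the job in at about 9 s.

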